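Start the display timer against its stop

TASK

Set the white display timer on the counter in front of the fixed steel stop, with its back end squarely against the middle of the stop, and, with the stop bracing it, press its orange end button fully in and hold it in for a full second. Press gently (no harder than the button needs), then let go and leave the timer lying flat, screen up, against the stop with the button out again. Do not disturb the mug, the red carton or the spatula.

Things in the scene. Friction and masses are not known exactly. Their poses are not given: they have to be found in the camera images.
- timer: Loose white kitchen timer, a block 120 mm long (its x), 62 mm wide (its y), 44 mm high, about 0.25 kg, lying flat, black screen on top. Origin: centre of the underside. +x end: plain back; -x end: orange button (134 mm over all). It slides at 1 to 4 N, so the button goes fully in only with the back end bearing on something fixed.
- timer_back (a point): Middle of the lower edge of the timer's plain back end (60 mm along the timer's +x from its origin, at the height of the underside). Axes as the timer's.
- button (a joint): How far the button is pushed in, in m: 0 = out, 0.007 = fully in. Sprung: it starts to give at about 3 N and is fully in at about 9 N; it comes out again by itself when let go. Beyond 9 N it is hard against its end.
- button_face (a point): Centre of the round face of the orange button (28 mm across, standing 14 mm out of the timer's -x end, its centre 24 mm above the underside). Moves with the button. Axes as the timer's: +x is the direction of pressing.
- stop: Fixed steel bracket: upright plate 140 mm wide (its y), 36 mm high, 6 mm thick, with a foot reaching 51 mm behind; blue strip on its front face. Origin: counter height, middle of the front face; +x points into the plate: a braced timer has the same x axis and lies on the -x side. Place and yaw vary. More than 30 N on it bends it.
- mug: Bystander: blue mug, 80 mm across, 90 mm high, origin at the centre of its underside. Leave alone.
- carton: Bystander: red appliance carton, 110 x 80 x 130 mm high, origin at the centre of its underside. Leave alone.
- spatula: Bystander: spatula lying flat, 280 mm long along its x, blade 65 mm wide, up to 20 mm high, origin under its middle. Leave alone.
There are look-alikes about, which are no part of the job. What is shaped like the timer but purple is not meant. What is shaped like the stop but green is not meant.

How it is judged:
By the outcome, as a careful person would: the job done as asked, in the order asked, and still so for the second after the job is handed in, with the robot touching nothing.
It also fails if it takes over 64 s, if anything falls off the work surface, if the arm or the gripper's body presses on something with over 40 N, if the wrist force passes 120 N, or if a joint passes its speed limit or range.

ROBOT

A 6-joint arm with a two-finger parallel gripper is mounted at the origin on the work surface. World frame = base frame: x ahead of the robot, y to its left, z up, the work surface at z = 0. Lengths are in mm, angles in rad, forces in N, time in s.
With the tool pointing down it reaches from about 325 to 850 mm from the base axis. Payload 4.4 kg.
Tool frame: the origin (TCP) lies at the very end of the fingers, on their centre line; the grasp point (between the pads) lies r.tcp_to_grasp behind it (r.tcp_to_grasp is the distance from the TCP to the grasp point, in mm); z points along the fingers, y is the line along which they close (so a half turn about z gives the same grasp; the last joint's range is limited). The gripper opens to 94 mm and grips with 3 to 60 N. Pads are 16 mm wide; open, the fingers measure 119 mm over their backs; the gripper's body (75 mm by 177 mm) begins 78 mm behind the grasp point.
Start: joints at [1.079, 0.207, 1.542, -0, 1.393, -0.15], TCP at [192.198, 541.929, 181.047] pointing down, gripper open.
Joint ranges: [-2.73, 2.73], [-0.86, 2.22], [0.23, 2.46], [-1.11, 4.25], [0.08, 2.63], [-2.82, 2.82]. Speed limits (rad/s): [2.79, 2.79, 3.14, 3.14, 3.14, 3.14].

INTERFACE

Orientations are given as a unit quaternion [x, y, z, w].
In Python, from station import r gives the robot as it stands.
- The arm moves only by the shell command python3 -m inch 'ROWS' [FORCE]. ROWS is JSON, a list of rows, each a list of 3 entries, a list of its own where there are three numbers: the shift along the tool's x, y, z in m, then the turn, a rotation vector about the tool's x, y, z in degrees, then the finger opening in m, from 0 to 0.094. In form: [[[tx, ty, tz], [ax, ay, az], jaw], ...]. A call has exactly 10 rows; each row shifts and turns the commanded pose from where the row before left it, along the tool's axes as they then stand; what a row does not reach is not made up. A row lasts 1/8 s, in which the tool goes at most 62.5 mm and 10.7 degrees, less where a joint would pass 70% of its speed; a pose out of reach is approached as far as the arm can. A call with a gripper value outside its range is refused whole. The fingers move at their own pace and stop on an object; FORCE is the grip in N (left out, the last holds). Time passes only in rows, so rows that do not move let the fingers close, or fill a call up. It gives the time, the measured TCP pose, the force, the opening and the grip force at its end, in the units of the state.
- r.read_state(): the state, without advancing time (a new reading comes with each control period).
- r.get_image(name): name is "side" or "top"; returns the picture (420x560x3 uint8, blue, green, red); there is no depth.
- r.calibration(name): a dict with "intrinsics" (3x3 intrinsics, pixels), "rvec" (rotation vector, rad) and "tvec" (3), from world to camera coordinates, as OpenCV has them. Camera axes: x right, y down, z forward; pixel columns grow to the right and rows downward; lengths in mm; the calibration is good to about 2 mm. A picture is of the moment at which its call begins. calibration takes no time and is no camera call.
- r.finish_job(): hands the job in; it is judged then, once.
The state is a dict: "time": time; "joint_positions": joint angles; "joint_velocities": joint speeds; "tau": joint torques, N m; "eef_pos": TCP position; "tool_rot": TCP orientation; "contact_force": force on the tool from outside, world axes, zero at the start; "wrist_torque": the same for the moment, N m; "gripper_width": opening from 0.0 (shut) to 1.0 (fully open); "grip_force": force on a finger pad.
Only numpy, scipy, OpenCV 4.12 (cv2) and the standard library are available. Lean on these libraries where they do the work, as an engineer would, in place of code of your own. Each camera call takes 0.05 s, during which the arm holds its last target. There are 200 camera calls.

## Working session

There is one attempt and no reset: what is moved stays moved. The work goes in short steps, Python scripts to look and compute and a shell command to move; the robot and the scene stay as the last step left them, time stands still between calls to the robot, and variables do not carry over. Pictures are saved under pics/ and viewed, at most 10 in all, crops included, and the job is handed in when it is done.

```bash
mkdir -p pics; ls; python3 - <<'E'
from station import r
import cv2,json
for n in("top","side"):
    cv2.imwrite(f"pics/{n}0.png",r.get_image(n)); c=r.calibration(n); print(n,c)
print(r.read_state(), r.tcp_to_grasp)
E
```

```text
pics
top {'intrinsics': array([[406.15381237,   0.        , 281.67741018],
       [  0.        , 406.15381237, 206.88139381],
       [  0.        ,   0.        ,   1.        ]]), 'rvec': array([ 2.18862277, -2.14327593,  0.07605462]), 'tvec': array([   3.59778719,  558.60089537, 1063.30520963])}
side {'intrinsics': array([[500.78235147,   0.        , 286.02307848],
       [  0.        , 500.78235147, 207.51873609],
       [  0.        ,   0.        ,   1.        ]]), 'rvec': array([ 0.29328573, -2.81753692,  1.11669891]), 'tvec': array([ 532.16964754,  117.35901938, 1042.00033467])}
{'time': 0.1, 'joint_positions': array([ 1.07949885e+00,  2.07321822e-01,  1.54276710e+00, -8.78617528e-06,
        1.39346830e+00, -1.50543960e-01]), 'joint_velocities': array([-1.86107302e-04, -2.77081830e-04, -4.02772392e-03,  3.50137157e-04,
       -3.68112384e-04, -2.30979507e-05]), 'tau': array([-6.58070530e-04, -3.71863961e+01, -2.82292092e+01,  7.00314576e-02,
        3.12240631e-02, -5.49384674e-05]), 'eef_pos': array([191.84499635, 541.26062595, 180.03517265]), 'tool_rot': array([ 1.69552816e-01,  9.85520612e-01, -9.33494716e-04, -3.05748384e-04]), 'contact_force': array([0.29027092, 0.25275854, 0.19393414]), 'wrist_torque': array([-0.01534642,  0.02498517, -0.00913762]), 'grip_force': 0.0, 'gripper_width': 0.9990171274193492} 18.8
```

View pics/top0.png

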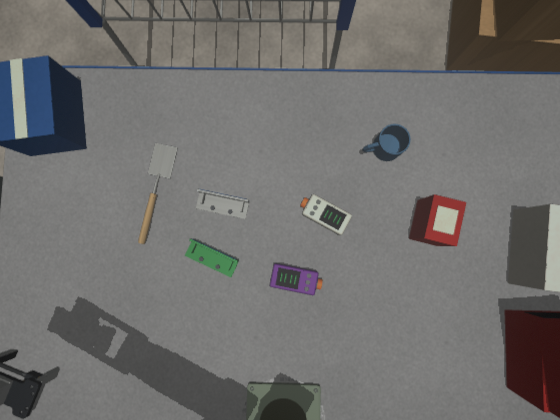

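View pics/side0.png

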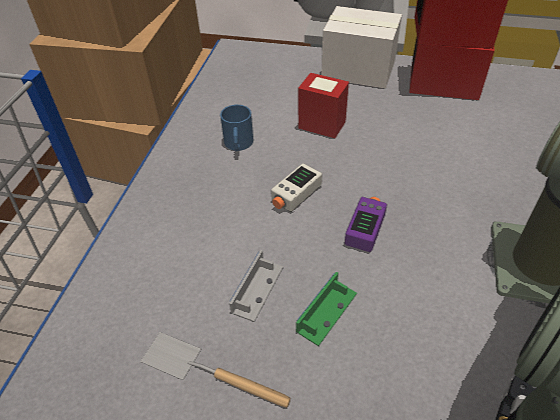

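Top view: the steel stop is at (222,203) with its plate on the upper side, the white timer at (327,214) with its button at (304,202), and the purple and green decoys are nearer the base. I'll zoom in and measure.

```bash
cat > h.py <<'E'
import numpy as np,cv2
from station import r
def cast(n,uv,z):
    c=r.calibration(n);R=cv2.Rodrigues(c["rvec"])[0]
    uv=np.atleast_2d(np.array(uv,float))
    d=np.c_[uv,np.ones(len(uv))]@np.linalg.inv(c["intrinsics"]).T@R
    o=-R.T@c["tvec"]
    return o+d*((z-o[2])/d[:,2])[:,None]
def proj(n,p):
    c=r.calibration(n);return cv2.projectPoints(np.array(p,float).reshape(-1,1,3),c["rvec"],c["tvec"],c["intrinsics"],None)[0][:,0]
def big(m):
    k,l,s,ce=cv2.connectedComponentsWithStats(m.astype(np.uint8));i=1+np.argmax(s[1:,4]);return l==i,ce[i]
E
python3 - <<'E'
from h import *
t=cv2.imread("pics/top0.png");s=cv2.imread("pics/side0.png")
a=cv2.resize(t[175:245,185:360],(800,320),interpolation=cv2.INTER_CUBIC)
b=cv2.resize(s[155:325,220:330],None,fx=1.6,fy=1.6,interpolation=cv2.INTER_CUBIC)
c=np.zeros((320+272,800,3),np.uint8);c[:320]=a;c[320:,:b.shape[1]]=b
d=cv2.resize(s[245:325,220:290],None,fx=3.4,fy=3.4,interpolation=cv2.INTER_CUBIC);c[320:,300:300+d.shape[1]]=d[:272]
cv2.imwrite("pics/z0.png",c)
for n,im in(("top",t),("side",s)):
    h=cv2.cvtColor(im,cv2.COLOR_BGR2HSV)
    roi=np.zeros(h.shape[:2],bool)
    if n=="top":roi[185:245,295:360]=1
    else: roi[155:215,265:328]=1
    org=(h[...,0]<18)&(h[...,1]>150)&(h[...,2]>110)&roi
    wh=(h[...,1]<60)&(h[...,2]>165)&roi
    m,ce=big(org);print(n,"btn",m.sum(),ce,cast(n,ce,24)[0])
    w,ce=big(wh);cnt=cv2.findContours(w.astype(np.uint8),0,2)[0];cnt=max(cnt,key=cv2.contourArea)
    rc=cv2.minAreaRect(cnt);box=cv2.boxPoints(rc);print("white",w.sum(),box.tolist());print(cast(n,box,44).round(1))
    # blue strip
    roi[:]=0
    if n=="top":roi[183:222,190:255]=1
    else: roi[245:325,225:290]=1
    st=(h[...,1]<40)&(h[...,2]>135)&roi
    m,ce=big(st);print("steel",m.sum(),ce)
    bl=(h[...,0]>95)&(h[...,0]<130)&(h[...,1]>80)&roi
    print("blue",bl.sum(),np.argwhere(bl)[::4].tolist()[:12])
E
```

```text
top btn 27 [303.96296296 202.07407407] [572.65903153 -44.19443123  24.        ]
white 429 [[302.6815490722656, 212.9171905517578], [312.8471374511719, 194.28025817871094], [351.1719665527344, 215.18470764160156], [341.0063781738281, 233.82164001464844]]
[[ 541.9  -40.6   44. ]
 [ 591.7  -66.6   44. ]
 [ 538.5 -167.7   44. ]
 [ 489.2 -141.5   44. ]]
steel 711 [222.2137834  205.72292546]
blue 0 []
side btn 90 [278.05555556 201.98888889] [572.78281997 -44.80712434  24.        ]
white 506 [[270.8482666015625, 188.82066345214844], [307.8758544921875, 157.48963928222656], [321.91033935546875, 174.0758514404297], [284.88275146484375, 205.40687561035156]]
[[ 593.5  -63.8   44. ]
 [ 530.3 -187.2   44. ]
 [ 487.  -135.3   44. ]
 [ 550.6  -18.8   44. ]]
steel 4480 [257.85111607 284.05714286]
blue 0 []
```

View pics/z0.png

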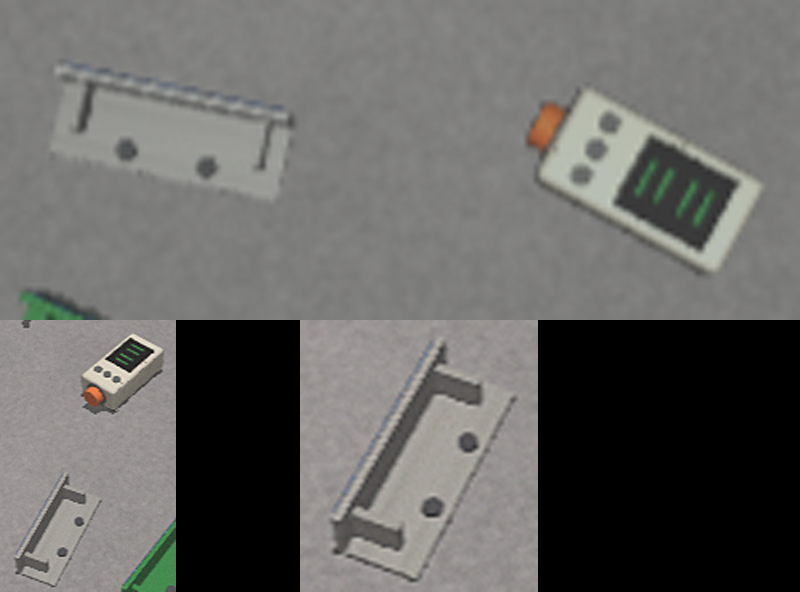

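Zoom: the stop's front top edge runs from top (197.7,189.0) to (249.1,199.7), with the blue strip on that far side and the foot toward the robot. So the timer goes on the +x side with its button away from the base. The timer's screen is up.

```bash
python3 - <<'E'
from h import *
A=cast("top",[[197.7,189],[249.1,199.7]],36);B=cast("side",[[229.7,302.4],[260.3,250.9]],36);F=cast("top",[[195.9,207.8],[245.6,218.8]],3)
FS=cast("side",[[220+116/3.4,245+260/3.4],[220+216/3.4,245+77/3.4]],3)
for P in(A,B,F,FS):
    d=P[1]-P[0];print(P.round(1).tolist(),P.mean(0).round(1),np.linalg.norm(d).round(1),"stop yaw",np.degrees(np.arctan2(d[1],d[0]))-90)
s=r.read_state()
from scipy.spatial.transform import Rotation as Ro
print(Ro.from_quat(s["tool_rot"]).as_matrix().round(3))
# timer top corners hand-read
T=cast("top",[[313.6,194.25],[351.7,215.5],[341.6,234.5]],44);print(T.round(1),(T[0]+T[2])/2, np.degrees(np.arctan2(*(T[1]-T[0])[[1,0]])))
S=cast("side",[[220+80/1.6,155+(372-320)/1.6],[220+135/1.6,155+(335-320)/1.6],[220+162/1.6,155+(352-320)/1.6]],44);print(S.round(1),(S[0]+S[2])/2,np.degrees(np.arctan2(*(S[1]-S[0])[[1,0]])))
E
```

```text
[[600.9, 240.7, 36.0], [574.9, 102.2, 36.0]] [587.9 171.4  36. ] 140.9 stop yaw -190.65063091209444
[[600.6, 242.4, 36.0], [574.4, 110.4, 36.0]] [587.5 176.4  36. ] 134.6 stop yaw -191.2194719857896
[[553.1, 251.2, 3.0], [525.7, 113.6, 3.0]] [539.4 182.4   3. ] 140.3 stop yaw -191.26774145205445
[[551.7, 254.3, 3.0], [524.1, 118.8, 3.0]] [537.9 186.5   3. ] 138.2 stop yaw -191.52039973118463
[[-0.943  0.334 -0.001]
 [ 0.334  0.943 -0.002]
 [ 0.    -0.002 -1.   ]]
[[ 591.8  -68.5   44. ]
 [ 537.7 -169.    44. ]
 [ 487.5 -143.1   44. ]] [ 539.66488586 -105.81463264   44.        ] -118.29811547666057
[[ 596.4  -67.6   44. ]
 [ 533.9 -160.9   44. ]
 [ 488.  -131.8   44. ]] [542.21237561 -99.70612437  44.        ] -123.79544690966046
```

```bash
cat >> h.py <<'E'
from scipy.spatial.transform import Rotation as Ro
def go(p,psi):
    "tool-frame shift (mm) and turn (deg) from the measured pose to TCP p, tool down, tool x at yaw psi deg"
    s=r.read_state();R=Ro.from_quat(s["tool_rot"]);q=np.radians(psi)
    G=Ro.from_matrix(np.array([[np.cos(q),np.sin(q),0],[np.sin(q),-np.cos(q),0],[0,0,-1]]).T.T)
    print("t",s["time"],"pos",s["eef_pos"].round(1),"shift",R.inv().apply(np.array(p)-s["eef_pos"]).round(1),"turn",(R.inv()*G).as_rotvec(degrees=True).round(2),"F",s["contact_force"].round(2))
E
python3 -m inch '[[[0,0,0],[0,0,9.8],0.094],[[0,0,0],[0,0,9.8],0.094],[[0,0,0],[0,0,9.8],0.094],[[0,0,0],[0,0,9.8],0.094],[[0,0,0],[0,0,9.8],0.094],[[0,0,0],[0,0,9.8],0.094],[[0,0,0],[0,0,9.8],0.094],[[0,0,0],[0,0,9.8],0.094],[[0,0,0],[0,0,9.8],0.094],[[0,0,0],[0,0,9.8],0.094]]'
python3 -c "
from h import *
go([540.5,-104,110],62)"
```

```text
time: 1.35
eef_pos: [192.0, 541.5, 180.3]
tool_rot: [0.856, 0.516, -0.001, 0.0]
contact_force: [-0.6, 0.3, -1.1]
gripper_width: 1.002
grip_force: 0.0
t 1.35 pos [192.  541.5 180.3] shift [-407.8  609.7   70.9] turn [-0.    0.08  0.15] F [-0.59  0.26 -1.06]
```

```bash
python3 -m inch '[[[-0.02,0.03,0.003],[0,0,0],0.094],[[-0.02,0.03,0.003],[0,0,0],0.094],[[-0.02,0.03,0.003],[0,0,0],0.094],[[-0.02,0.03,0.003],[0,0,0],0.094],[[-0.02,0.03,0.003],[0,0,0],0.094],[[-0.02,0.03,0.003],[0,0,0],0.094],[[-0.02,0.03,0.003],[0,0,0],0.094],[[-0.02,0.03,0.003],[0,0,0],0.094],[[-0.02,0.03,0.003],[0,0,0],0.094],[[-0.02,0.03,0.003],[0,0,0],0.094]]' | head -2
python3 -m inch '[[[-0.02,0.03,0.003],[0,0,0],0.094],[[-0.02,0.03,0.003],[0,0,0],0.094],[[-0.02,0.03,0.003],[0,0,0],0.094],[[-0.02,0.03,0.003],[0,0,0],0.094],[[-0.02,0.03,0.003],[0,0,0],0.094],[[-0.02,0.03,0.003],[0,0,0],0.094],[[-0.02,0.03,0.003],[0,0,0],0.094],[[-0.02,0.03,0.003],[0,0,0],0.094],[[-0.02,0.03,0.003],[0,0,0],0.094],[[0,0,0],[0,0,0],0.094]]' | head -2
python3 -c "
from h import *
go([540.5,-104,8],62)"
```

```text
time: 2.6
eef_pos: [365.9, 224.7, 150.6]
time: 3.85
eef_pos: [522.4, -60.3, 123.4]
t 3.85 pos [522.4 -60.3 123.4] shift [-30.2  36.4 115.4] turn [-0.04  0.02  0.3 ] F [-0.81  0.05  0.26]
```

```bash
python3 -m inch '[[[-0.015,0.018,0],[0,0,0.3],0.094],[[-0.015,0.018,0],[0,0,0],0.094],[[0,0,0.02],[0,0,0],0.094],[[0,0,0.02],[0,0,0],0.094],[[0,0,0.02],[0,0,0],0.094],[[0,0,0.02],[0,0,0],0.094],[[0,0,0.02],[0,0,0],0.094],[[0,0,0.01],[0,0,0],0.094],[[0,0,0.004],[0,0,0],0.094],[[0,0,0],[0,0,0],0.094]]'
python3 -c "
from h import *
go([540.5,-104,8],62)"
```

```text
time: 5.1
eef_pos: [540.4, -102.1, 10.3]
tool_rot: [0.856, 0.516, 0.0, 0.0]
contact_force: [-0.0, -0.3, -0.1]
gripper_width: 0.998
grip_force: 0.0
t 5.1 pos [ 540.4 -102.1   10.3] shift [-1.7  1.   2.3] turn [ 0.03 -0.    0.17] F [-0.02 -0.31 -0.09]
```

Close gently and take the grip before lifting.

```bash
python3 -m inch '[[[-0.002,0.001,0],[0,0,0],0.094],[[0,0,0],[0,0,0],0.075],[[0,0,0],[0,0,0],0.066],[[0,0,0],[0,0,0],0.05],[[0,0,0],[0,0,0],0.05],[[0,0,0],[0,0,0],0.05],[[0,0,0],[0,0,0],0.05],[[0,0,0],[0,0,0],0.05],[[0,0,0],[0,0,0],0.05],[[0,0,0],[0,0,0],0.05]]' 15
python3 -c "
from h import *
go([540.5,-104,8],62)
cv2.imwrite('pics/g.png',np.vstack([cv2.resize(r.get_image('top')[160:260,270:400],(520,400)) ]))"
```

```text
time: 6.35
eef_pos: [540.3, -104.1, 10.2]
tool_rot: [0.856, 0.516, 0.0, 0.0]
contact_force: [1.3, 0.4, 0.5]
gripper_width: 0.659
grip_force: 15.0
t 6.35 pos [ 540.3 -104.1   10.2] shift [0.2 0.2 2.2] turn [ 0.04 -0.    0.18] F [1.34 0.37 0.49]
```

View pics/g.png

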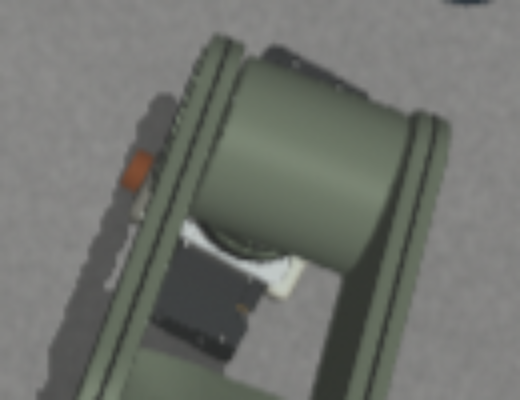

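The timer is gripped (62 mm). The arm hides most of it, but the button is visible at the left. Lift and turn.

```bash
python3 -m inch '[[[0,0,-0.01],[0,0,0],0.05],[[0,0,-0.02],[0,0,0],0.05],[[0,0,-0.02],[0,0,9],0.05],[[0,0,-0.01],[0,0,9],0.05],[[0,0,0],[0,0,9],0.05],[[0,0,0],[0,0,9],0.05],[[0,0,0],[0,0,9],0.05],[[0,0,0],[0,0,9],0.05],[[0,0,0],[0,0,9],0.05],[[0,0,0],[0,0,10],0.05]]' 25
python3 -c "
from h import *
go([672,156.5,65],-11.2)"
```

```text
time: 7.65
eef_pos: [538.6, -103.4, 69.6]
tool_rot: [0.995, -0.097, -0.001, -0.0]
contact_force: [-0.4, 0.4, -3.5]
gripper_width: 0.659
grip_force: 25.0
t 7.65 pos [ 538.6 -103.4   69.6] shift [  80.6 -280.8    4.5] turn [-0.03  0.16  0.05] F [-0.41  0.36 -3.51]
```

```bash
python3 -m inch '[[[0.01,-0.03,0],[0,0,0],0.05],[[0.01,-0.03,0],[0,0,0],0.05],[[0.01,-0.03,0],[0,0,0],0.05],[[0.01,-0.03,0],[0,0,0],0.05],[[0.01,-0.03,0],[0,0,0],0.05],[[0.01,-0.03,0],[0,0,0],0.05],[[0.01,-0.03,0],[0,0,0],0.05],[[0.01,-0.03,0],[0,0,0],0.05],[[0,-0.03,0],[0,0,0],0.05],[[0,-0.01,0],[0,0,0],0.05]]'
python3 -c "
from h import *
go([672,156.5,12],-11.2)
t=r.get_image('top')[120:250,170:300];s=r.get_image('side')[150:320,160:330]
cv2.imwrite('pics/c.png',np.hstack([cv2.resize(t,(400,400),interpolation=2),cv2.resize(s,(400,400),interpolation=2)]))"
```

```text
time: 8.9
eef_pos: [669.9, 157.6, 69.2]
tool_rot: [0.996, -0.093, -0.001, 0.0]
contact_force: [0.1, 0.2, -3.4]
gripper_width: 0.656
grip_force: 25.0
t 8.9 pos [669.9 157.6  69.2] shift [ 2.4  0.7 57.2] turn [0.03 0.15 0.49] F [ 0.1   0.17 -3.44]
```

View pics/c.png

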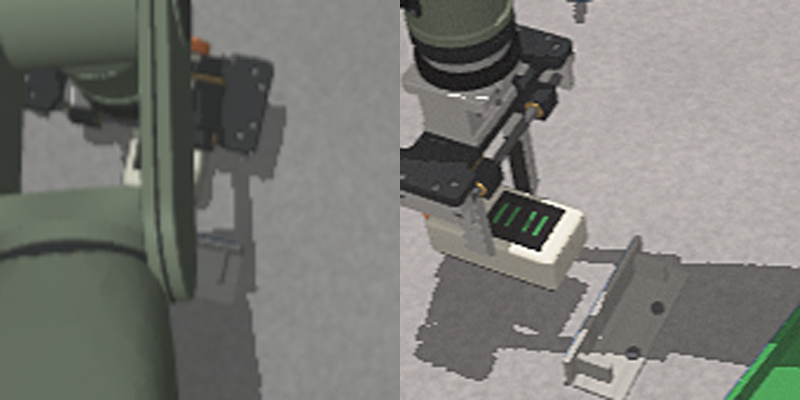

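In the side view the held timer is level, with its back facing the stop's plate and a gap between them. Lower it and slide it toward the stop.

```bash
python3 -m inch '[[[0.002,0.001,0.01],[0,0,0.4],0.05],[[0,0,0.01],[0,0,0],0.05],[[0,0,0.01],[0,0,0],0.05],[[0,0,0.01],[0,0,0],0.05],[[0,0,0.01],[0,0,0],0.05],[[0,0,0.006],[0,0,0],0.05],[[0,0,0.002],[0,0,0],0.05],[[0,0,0],[0,0,0],0.05],[[0,0,0],[0,0,0],0.05],[[0,0,0],[0,0,0],0.05]]'
python3 -c "
from h import *
go([588+.981*60, 173-.193*60,10.2],-11.2)
cv2.imwrite('pics/lo.png',cv2.resize(r.get_image('side')[180:330,180:330],(600,600),interpolation=2))"
```

```text
time: 10.25
eef_pos: [673.3, 154.7, 12.5]
tool_rot: [0.995, -0.098, 0.0, -0.0]
contact_force: [-0.8, -0.3, -2.9]
gripper_width: 0.656
grip_force: 25.0
t 10.25 pos [673.3 154.7  12.5] shift [-27.2  -1.5   2.3] turn [-0.01 -0.05 -0.02] F [-0.82 -0.27 -2.94]
```

View pics/lo.png

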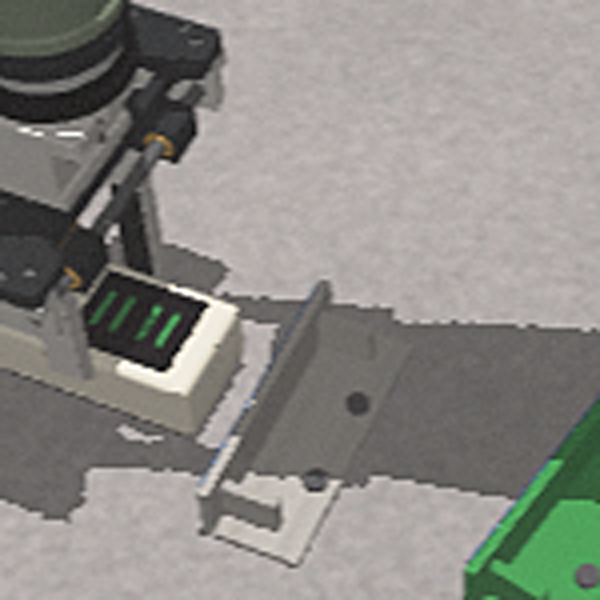

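The timer is just above the counter, about 25 mm short of the plate. Back corners are at crop (240,303) and (186,390), plate top ends at (326,283) and (200,490). I'll check the lateral offset.

```bash
python3 - <<'E'
from h import *
f=lambda p:np.array(p)/4+180-0.4
u=np.array([-.981,.193]);v=np.array([-.193,-.981])
T=cast("side",f([[240,303],[186,390]]),46)[:,:2];P=cast("side",f([[326,283],[200,490]]),36)[:,:2]
print(T,P,T.mean(0),P.mean(0));d=P.mean(0)-T.mean(0);print("ahead",d@u,"lateral along stop y",d@v, np.linalg.norm(T[1]-T[0]),np.linalg.norm(P[1]-P[0]))
E
```

```text
[[610.16719169 137.4322208 ]
 [621.29049175 194.3662991 ]] [[573.10691283 108.66860648]
 [600.93620227 241.81433163]] [615.72884172 165.89925995] [587.02155755 175.24146906]
ahead 29.964892132339166 lateral along stop y -3.6242012902475524 58.01049108863526 136.02298877306666
```

```bash
python3 -m inch '[[[0,-0.0025,0],[0,0,0],0.05],[[-0.005,0,0],[0,0,0],0.05],[[-0.005,0,0],[0,0,0],0.05],[[-0.005,0,0],[0,0,0],0.05],[[-0.005,0,0],[0,0,0],0.05],[[-0.002,0,0],[0,0,0],0.05],[[0,0,0.001],[0,0,0],0.05],[[0,0,0.001],[0,0,0],0.05],[[0,0,0],[0,0,0],0.05],[[0,0,0],[0,0,0],0.05]]'
python3 -c "
from h import *
go([588+.981*60, 173-.193*60,10.2],-11.2)"
```

```text
time: 11.55
eef_pos: [652.0, 161.3, 10.2]
tool_rot: [0.995, -0.098, 0.0, -0.0]
contact_force: [-1.0, -0.6, -1.6]
gripper_width: 0.654
grip_force: 25.0
t 11.55 pos [652.  161.3  10.2] shift [-5.1  0.9  0. ] turn [-0.   -0.02 -0.03] F [-1.03 -0.63 -1.6 ]
```

```bash
python3 -m inch '[[[-0.001,0,0],[0,0,0],0.05],[[-0.001,0,0],[0,0,0],0.05],[[-0.001,0,0],[0,0,0],0.05],[[-0.001,0,0],[0,0,0],0.05],[[0,0,0],[0,0,0],0.05],[[0,0,0],[0,0,0],0.05],[[0,0,0],[0,0,0],0.05],[[0,0,0],[0,0,0],0.05],[[0,0,0],[0,0,0],0.05],[[0,0,0],[0,0,0],0.05]]' |sed -n 2,4p
python3 -m inch '[[[-0.001,0,0],[0,0,0],0.05],[[0,0,0],[0,0,0],0.05],[[0,0,0],[0,0,0],0.05],[[0,0,0],[0,0,0],0.05],[[-0.001,0,0],[0,0,0],0.05],[[0,0,0],[0,0,0],0.05],[[0,0,0],[0,0,0],0.05],[[0,0,0],[0,0,0],0.05],[[0,0,0],[0,0,0],0.05],[[0,0,0],[0,0,0],0.05]]' |sed -n 2,4p
```

```text
eef_pos: [648.3, 162.1, 10.2]
tool_rot: [0.995, -0.098, 0.0, -0.0]
contact_force: [2.7, -0.1, -2.2]
eef_pos: [648.2, 162.2, 10.8]
tool_rot: [0.995, -0.098, 0.002, -0.0]
contact_force: [7.2, -0.4, -3.0]
```

Contact with the stop (7 N). I'll relax, release and go up.

```bash
python3 -m inch '[[[0.001,0,0],[0,0,0],0.05],[[0,0,0],[0,0,0],0.05],[[0,0,0],[0,0,0],0.064],[[0,0,0],[0,0,0],0.068],[[0,0,0],[0,0,0],0.074],[[0,0,0],[0,0,0],0.084],[[0,0,0],[0,0,0],0.094],[[0,0,0],[0,0,0],0.094],[[0,0,0],[0,0,0],0.094],[[0,0,0],[0,0,0],0.094]]' |sed -n 2,5p
python3 -m inch '[[[0,0,-0.01],[0,0,0],0.094],[[0,0,-0.02],[0,0,0],0.094],[[0,0,-0.03],[0,0,0],0.094],[[0,0,-0.03],[0,0,0],0.094],[[0.03,0,-0.02],[0,0,0],0.094],[[0.05,0,0],[0,0,0],0.06],[[0.05,0,0],[0,0,0],0.03],[[0,0,0],[0,0,0],0],[[0,0,0],[0,0,0],0],[[0,0,0],[0,0,0],0]]' |sed -n 2,5p
python3 -c "
from h import *
t=r.get_image('top');s=r.get_image('side');cv2.imwrite('pics/t1.png',t);cv2.imwrite('pics/s1.png',s)
t=t[120:250,170:300];s=s[180:330,180:330]
cv2.imwrite('pics/rel.png',np.hstack([cv2.resize(t,(400,400),interpolation=2),cv2.resize(s,(400,400),interpolation=2)]))"
```

```text
eef_pos: [646.9, 162.3, 10.0]
tool_rot: [0.995, -0.098, -0.0, 0.0]
contact_force: [0.5, -0.2, -0.3]
gripper_width: 0.998
eef_pos: [773.6, 137.8, 121.6]
tool_rot: [0.995, -0.097, 0.0, -0.0]
contact_force: [0.3, 0.9, 0.7]
gripper_width: 0.505
```

View pics/rel.png

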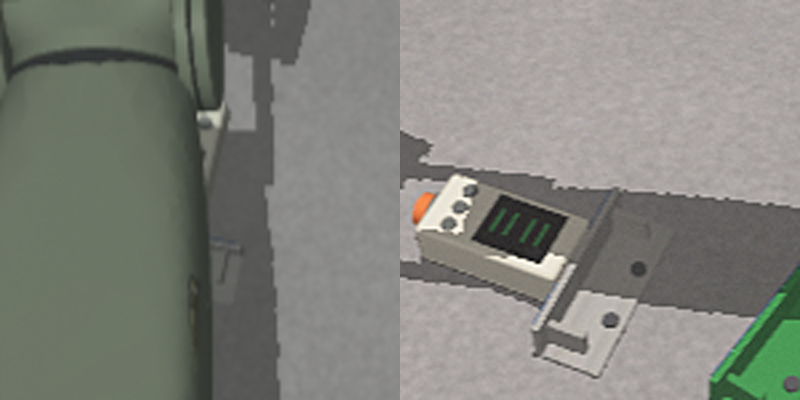

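The timer lies flat, screen up, with its back at the plate. Side crop: back corners about (590,217) and (547,281), plate ends (615,190) and (535,335). I'll check squareness and lateral position.

```bash
python3 - <<'E'
from h import *
f=lambda p:np.array(p)/(400/150)-np.array([400*150/400,0])+180-.3
u=np.array([-.981,.193]);v=np.array([-.193,-.981])
s=cv2.imread('pics/s1.png')
C=cast("side",f([[460,175],[419,233],[590,217],[547,281]]),44)[:,:2];P=cast("side",f([[615,190],[535,335]]),36)[:,:2]
o=P.mean(0);print("corners in stop frame",np.c_[(C-o)@u,(C-o)@v].round(1).tolist(),"plate ends",np.c_[(P-o)@u,(P-o)@v].round(1).tolist())
h=cv2.cvtColor(s,cv2.COLOR_BGR2HSV);m=(h[...,0]<18)&(h[...,1]>150)&(h[...,2]>110);m[:230]=0;m[:,:178]=0;m[290:]=0;m[:,210:]=0
ce=big(m)[1];b=cast("side",ce,24)[0];print("btn",ce,b,((b[:2]-o)@u,(b[:2]-o)@v))
p=np.array([648.2,162.2])-o;print("released tcp",p@u,p@v)
go([588+.981*105,173-.193*105,12],-11.2)
E
```

```text
corners in stop frame [[-116.4, 31.4], [-116.7, -29.0], [-5.0, 33.7], [-8.2, -30.4]] plate ends [[-1.9, 69.9], [1.9, -69.9]]
btn [187.76190476 256.97619048] [721.51901465 146.91797126  24.        ] (np.float64(-139.30756568517305), np.float64(5.734931647929823))
released tcp -64.43218076992446 4.893831281832725
t 16.65 pos [773.7 137.7 121.6] shift [-84.2   1.4 109.5] turn [-0.02 -0.06  0.02] F [-0.07 -0.94  1.69]
```

I'll clear the top view with a sidestep for an unobstructed check.

```bash
python3 -m inch '[[[-0.01,0.03,0],[0,0,0],0],[[-0.01,0.03,0],[0,0,0],0],[[-0.01,0.03,0],[0,0,0],0],[[-0.01,0.03,0],[0,0,0],0],[[-0.01,0.03,0],[0,0,0],0],[[-0.01,0.03,0],[0,0,0],0],[[-0.01,0.03,0],[0,0,0],0],[[-0.01,0.03,0],[0,0,0],0],[[0,0.03,0],[0,0,0],0],[[0,0,0],[0,0,0],0]]' |sed -n 2,5p
python3 -c "
from h import *
t=r.get_image('top');s=r.get_image('side');cv2.imwrite('pics/t2.png',t);cv2.imwrite('pics/s2.png',s)
t=t[135:225,180:270];s=s[215:325,165:275]
cv2.imwrite('pics/rel2.png',np.hstack([cv2.resize(t,(400,400),interpolation=2),cv2.resize(s,(400,400),interpolation=2)]))"
```

```text
eef_pos: [642.7, -113.7, 121.0]
tool_rot: [0.995, -0.099, 0.001, 0.0]
contact_force: [0.3, -0.2, 0.1]
gripper_width: 0.002
```

View pics/rel2.png

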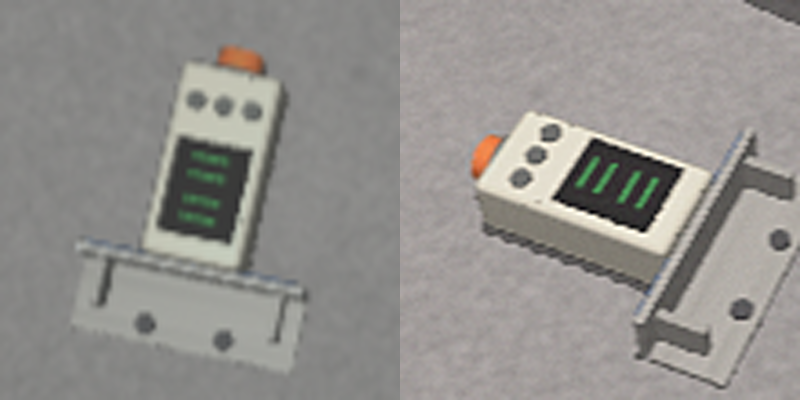

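Clear view: the timer is screen up, its back on the plate. Top crop: timer corners (184,64), (277,84), (239,268), (142,247), plate front edge (78,241) to (305,290), button (241,60).

```bash
python3 - <<'E'
from h import *
f=lambda p:np.array(p)/(400/90)+np.array([180,135])-.4
C=cast("top",f([[184,64],[277,84],[239,268],[142,247]]),44)[:,:2];P=cast("top",f([[78,241],[305,290]]),36)[:,:2]
g=lambda p:np.array(p)/(400/110)+np.array([165-110,215])-.4
D=cast("side",g([[480,190],[530,113],[712,172],[660,252]]),44)[:,:2];Q=cast("side",g([[638,320],[751,132]]),36)[:,:2]
for n,C,P in(("top",C,P),("side",D,Q)):
    d=P[1]-P[0];v=d/np.linalg.norm(d);u=np.array([v[1],-v[0]])
    if u[0]>0:u=-u
    o=P.mean(0);print(n,o,np.degrees(np.arctan2(u[1],u[0])),np.c_[(C-o)@u,(C-o)@v].round(1).tolist(),"mean v",((C-o)@v).mean())
h=cv2.cvtColor(cv2.imread('pics/t2.png'),cv2.COLOR_BGR2HSV);m=(h[...,0]<18)&(h[...,1]>150)&(h[...,2]>110);m[160:]=0;m[:,:200]=0;m[:,260:]=0;m[:135]=0
b=cast("top",big(m)[1],24)[0];print("btn",b)
c=[588+.981*95,173-.193*95]
go([588+.981*115,172-.193*115,12],-11.2)
E
```

```text
top [587.89664481 173.34474122] 168.92964559263496 [[-117.4, -30.4], [-117.2, 27.2], [-3.9, 29.7], [-3.9, -29.8]] mean v -0.8098594565319717
side [586.23883049 176.38302061] 168.46211315368703 [[-116.3, -32.5], [-118.7, 25.3], [-4.4, 28.4], [-6.1, -30.0]] mean v -2.176583822317025
btn [717.55546276 149.60949609  24.        ]
t 18.0 pos [ 643.3 -111.6  120.7] shift [   5.4 -267.5  108.9] turn [-0.04 -0.04 -0.04] F [-0.42  0.46 -1.09]
```

Square within about 0.5°, centred to 1–2 mm. Now go in front of the button with the fingers closed.

```bash
python3 -m inch '[[[0.02,-0.03,0],[0,0,0],0],[[0.02,-0.03,0],[0,0,0],0],[[0.02,-0.03,0],[0,0,0],0],[[0,-0.03,0],[0,0,0],0],[[0,-0.03,0],[0,0,0],0],[[0,-0.03,0],[0,0,0],0],[[0,-0.03,0],[0,0,0],0],[[0,-0.03,0],[0,0,0],0],[[0,-0.02,0],[0,0,0],0],[[0,0,0],[0,0,0],0]]' |sed -n 2,5p
python3 -c "
from h import *
go([588.2+.981*165,174-.193*165,12],-11.2)"
```

```text
eef_pos: [752.6, 133.6, 119.9]
tool_rot: [0.995, -0.096, -0.0, 0.0]
contact_force: [0.3, -0.5, 0.3]
gripper_width: 0.006
t 19.25 pos [752.6 133.6 119.9] shift [ -4.1  -7.9 107.9] turn [0.   0.01 0.17] F [ 0.26 -0.48  0.35]
```

```bash
python3 -m inch '[[[0,-0.008,0],[0,0,0.15],0],[[0,0,0.02],[0,0,0],0],[[0,0,0.02],[0,0,0],0],[[0,0,0.02],[0,0,0],0],[[0,0,0.02],[0,0,0],0],[[0,0,0.015],[0,0,0],0],[[0,0,0.01],[0,0,0],0],[[0,0,0.002],[0,0,0],0],[[0,0,0],[0,0,0],0],[[0,0,0],[0,0,0],0]]' |sed -n 2,5p
python3 -c "
from h import *
go([588.2+.981*142,174-.193*142,12],-11.2)"
```

```text
eef_pos: [755.3, 139.0, 14.3]
tool_rot: [0.995, -0.099, 0.001, -0.0]
contact_force: [-0.3, 0.1, -0.1]
gripper_width: 0.007
t 20.5 pos [755.3 139.   14.3] shift [-28.7  -1.9   2.3] turn [-0.03 -0.11 -0.17] F [-0.34  0.1  -0.13]
```

```bash
python3 -m inch '[[[0,-0.002,0.002],[0,0,0],0],[[-0.005,0,0],[0,0,0],0],[[-0.005,0,0],[0,0,0],0],[[-0.005,0,0],[0,0,0],0],[[-0.005,0,0],[0,0,0],0],[[-0.002,0,0],[0,0,0],0],[[-0.001,0,0],[0,0,0],0],[[-0.001,0,0],[0,0,0],0],[[-0.001,0,0],[0,0,0],0],[[0,0,0],[0,0,0],0]]' |sed -n 2,4p
python3 -c "
from h import *
go([588.2+.981*142,174-.193*142,12],-11.2)"
```

```text
eef_pos: [730.3, 145.8, 11.0]
tool_rot: [0.995, -0.099, 0.0, 0.0]
contact_force: [0.9, -0.1, 0.0]
t 21.75 pos [730.3 145.8  11. ] shift [-2.9 -0.2 -1. ] turn [-0.   -0.   -0.18] F [ 0.95 -0.12  0.03]
```

```bash
python3 -m inch '[[[-0.001,0,0],[0,0,0],0],[[-0.001,0,0],[0,0,0],0],[[-0.001,0,0],[0,0,0],0],[[0,0,0],[0,0,0],0],[[0,0,0],[0,0,0],0],[[0,0,0],[0,0,0],0],[[0,0,0],[0,0,0],0],[[0,0,0],[0,0,0],0],[[0,0,0],[0,0,0],0],[[0,0,0],[0,0,0],0]]' |sed -n 2,4p
python3 -m inch '[[[-0.001,0,0],[0,0,0],0],[[-0.001,0,0],[0,0,0],0],[[0,0,0],[0,0,0],0],[[0,0,0],[0,0,0],0],[[0,0,0],[0,0,0],0],[[0,0,0],[0,0,0],0],[[0,0,0],[0,0,0],0],[[0,0,0],[0,0,0],0],[[0,0,0],[0,0,0],0],[[0,0,0],[0,0,0],0]]' |sed -n 2,4p
```

```text
eef_pos: [727.5, 146.5, 11.2]
tool_rot: [0.995, -0.099, 0.0, -0.0]
contact_force: [4.5, 0.1, 0.1]
eef_pos: [726.3, 146.8, 11.4]
tool_rot: [0.995, -0.099, 0.001, -0.0]
contact_force: [6.2, 0.7, 0.1]
```

```bash
python3 -m inch '[[[-0.001,0,0],[0,0,0],0],[[-0.001,0,0],[0,0,0],0],[[0,0,0],[0,0,0],0],[[0,0,0],[0,0,0],0],[[0,0,0],[0,0,0],0],[[0,0,0],[0,0,0],0],[[0,0,0],[0,0,0],0],[[0,0,0],[0,0,0],0],[[0,0,0],[0,0,0],0],[[0,0,0],[0,0,0],0]]' |sed -n 2,4p
python3 -m inch '[[[-0.001,0,0],[0,0,0],0],[[-0.0005,0,0],[0,0,0],0],[[0,0,0],[0,0,0],0],[[0,0,0],[0,0,0],0],[[0,0,0],[0,0,0],0],[[0,0,0],[0,0,0],0],[[0,0,0],[0,0,0],0],[[0,0,0],[0,0,0],0],[[0,0,0],[0,0,0],0],[[0,0,0],[0,0,0],0]]' |sed -n 2,4p
python3 -c "
from h import *
go([588.2+.981*142,174-.193*142,12],-11.2)"
```

```text
eef_pos: [725.0, 147.2, 11.7]
tool_rot: [0.995, -0.099, 0.002, -0.0]
contact_force: [7.3, -0.3, -1.2]
eef_pos: [724.1, 147.4, 12.0]
tool_rot: [0.995, -0.099, 0.002, -0.0]
contact_force: [7.9, -0.1, -1.9]
t 26.75 pos [724.1 147.4  12. ] shift [ 3.5  0.1 -0. ] turn [-0.06 -0.26 -0.19] F [ 7.94 -0.11 -1.89]
```

```bash
python3 -m inch '[[[-0.001,0,0],[0,0,0],0],[[-0.0005,0,0],[0,0,0],0],[[0,0,0],[0,0,0],0],[[0,0,0],[0,0,0],0],[[0,0,0],[0,0,0],0],[[0,0,0],[0,0,0],0],[[0,0,0],[0,0,0],0],[[0,0,0],[0,0,0],0],[[0,0,0],[0,0,0],0],[[0,0,0],[0,0,0],0]]' |sed -n 2,4p
python3 -m inch '[[[-0.001,0,0],[0,0,0],0],[[0,0,0],[0,0,0],0],[[0,0,0],[0,0,0],0],[[0,0,0],[0,0,0],0],[[0,0,0],[0,0,0],0],[[0,0,0],[0,0,0],0],[[0,0,0],[0,0,0],0],[[0,0,0],[0,0,0],0],[[0,0,0],[0,0,0],0],[[0,0,0],[0,0,0],0]]' |sed -n 2,4p
python3 -c "
from h import *
r.get_image('side');go([588.2+.981*142,174-.193*142,12],-11.2)"
```

```text
eef_pos: [723.2, 147.6, 12.2]
tool_rot: [0.995, -0.099, 0.003, -0.0]
contact_force: [9.3, -0.5, -1.4]
eef_pos: [722.6, 147.8, 12.4]
tool_rot: [0.995, -0.099, 0.003, -0.0]
contact_force: [9.6, -0.0, -0.8]
t 29.3 pos [722.6 147.8  12.4] shift [5.  0.2 0.4] turn [-0.08 -0.38 -0.19] F [ 9.03 -0.23 -1.63]
```

```bash
python3 -m inch '[[[-0.001,0,0],[0,0,0],0],[[0,0,0],[0,0,0],0],[[0,0,0],[0,0,0],0],[[0,0,0],[0,0,0],0],[[0,0,0],[0,0,0],0],[[0,0,0],[0,0,0],0],[[0,0,0],[0,0,0],0],[[0,0,0],[0,0,0],0],[[0,0,0],[0,0,0],0],[[0,0,0],[0,0,0],0]]' |sed -n 2,4p
python3 -c "
from h import *
r.get_image('side');go([588.2+.981*142,174-.193*142,12],-11.2)"
```

```text
eef_pos: [722.6, 147.8, 12.9]
tool_rot: [0.995, -0.099, 0.004, -0.0]
contact_force: [10.6, -0.1, -1.5]
t 30.6 pos [722.6 147.8  12.9] shift [5.1 0.2 0.9] turn [-0.09 -0.49 -0.2 ] F [10.35 -1.08 -0.63]
```

The position has stopped moving while the force rose to about 10.5 N: the button is at its end. Hold, then withdraw slowly.

```bash
python3 -m inch '[[[0,0,0],[0,0,0],0],[[0,0,0],[0,0,0],0],[[0,0,0],[0,0,0],0],[[0,0,0],[0,0,0],0],[[0,0,0],[0,0,0],0],[[0,0,0],[0,0,0],0],[[0,0,0],[0,0,0],0],[[0,0,0],[0,0,0],0],[[0,0,0],[0,0,0],0],[[0,0,0],[0,0,0],0]]' |sed -n 2,4p
python3 -m inch '[[[0.002,0,0],[0,0,0],0],[[0.002,0,0],[0,0,0],0],[[0.002,0,0],[0,0,0],0],[[0.002,0,0],[0,0,0],0],[[0.002,0,0],[0,0,0],0],[[0.004,0,0],[0,0,0],0],[[0.006,0,0],[0,0,0],0],[[0.01,0,0],[0,0,0],0],[[0.01,0,0],[0,0,0],0],[[0,0,0],[0,0,0],0]]' |sed -n 2,4p
python3 -m inch '[[[0,0,-0.02],[0,0,0],0],[[0,0,-0.03],[0,0,0],0],[[0,0,-0.03],[0,0,0],0],[[0,0,-0.03],[0,0,0],0],[[-0.01,0.03,0],[0,0,0],0],[[-0.02,0.06,0],[0,0,0],0],[[-0.02,0.06,0],[0,0,0],0],[[-0.02,0.06,0],[0,0,0],0],[[-0.02,0.06,0],[0,0,0],0],[[0,0,0],[0,0,0],0]]' |sed -n 2,4p
python3 -c "
from h import *
t=r.get_image('top');s=r.get_image('side');cv2.imwrite('pics/t3.png',t)
t=t[135:225,180:270];s=s[215:325,165:275]
cv2.imwrite('pics/fin.png',np.hstack([cv2.resize(t,(400,400),interpolation=2),cv2.resize(s,(400,400),interpolation=2)]));print(r.read_state()['time'])"
```

```text
eef_pos: [722.6, 147.8, 12.9]
tool_rot: [0.995, -0.099, 0.004, -0.0]
contact_force: [10.7, -0.4, -1.3]
eef_pos: [758.5, 139.9, 10.9]
tool_rot: [0.995, -0.099, 0.0, -0.0]
contact_force: [0.6, 0.5, 1.3]
eef_pos: [616.2, -107.9, 123.0]
tool_rot: [0.995, -0.102, 0.001, 0.001]
contact_force: [0.2, 0.3, -0.2]
34.45
```

View pics/fin.png

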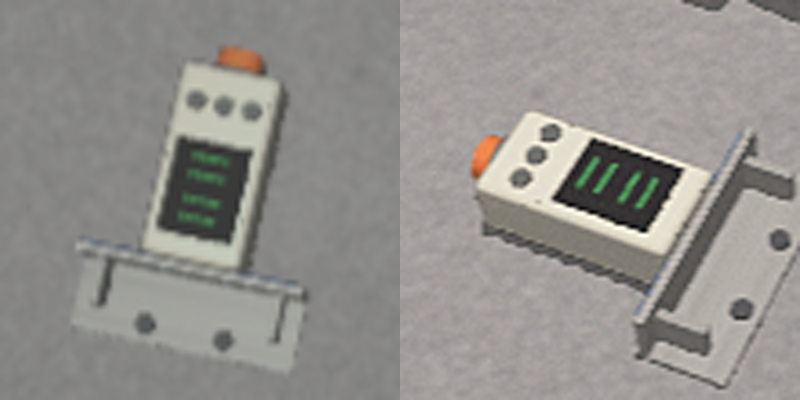

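The pictures match those from before the press: the timer is square against the stop with the button (241,60) out.

```bash
python3 -c "
from station import r
print(r.finish_job())"
```

```text
the job is handed in; nothing more can be done
None
```

I set the timer squarely against the middle of the stop, pressed its button fully in at about 10.5 N for over a second and released it, then handed the job in at about 34 s; the last pictures show it flat, screen up, button out.

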